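Close up the row of parts bins under the bench shelf

ROBOT

A 7-joint arm with a two-finger parallel gripper is mounted at the origin on a cart in front of the work surface, level with it; the furniture and walls round the work are solid. World frame = base frame: x ahead of the robot, y to its left, z up, the work surface at z = 0. Lengths are in m, angles in rad, forces in N, time in s.
With the tool pointing down it reaches from about 0.425 to 0.925 m from the base axis. Payload 6.8 kg.
Tool frame: the origin (TCP) lies midway between the tips of the shut fingers; the grasp point (between the pads) lies 19 mm behind it (bot.hold_point_z is the distance from the TCP to the grasp point, in m); z points along the fingers, y is the line along which they close (so a half turn about z gives the same grasp; the last joint's range is limited). The gripper opens to 85 mm and grips with 20 to 120 N. Pads are 22 mm wide; open, the fingers measure 114 mm over their backs; the gripper's body (76 mm by 85 mm) begins 54 mm behind the grasp point. The pads swing forward as they close: fully open they stand 13 mm farther back than shut.
Start: joints at [1.136, 0.477, 0.022, 1.555, -0.011, 1.109, -0.083], TCP at [0.217, -0.639, 0.2] pointing down, gripper open.
Joint ranges: [-2.96, 2.96], [-0.34, 2.1], [-1.41, 1.46], [0.24, 2.44], [-1.37, 4.51], [0.17, 1.92], [-2.96, 2.96]. Speed limits (rad/s): [2.39, 2.39, 3.14, 3.14, 3.14, 3.14, 3.14].

INTERFACE

Orientations are given as a unit quaternion [w, x, y, z].
In Python, from station import bot gives the robot as it stands. The module is installed in compiled form; this text tells all that it offers.
- The arm moves only by the tool step_arm, never from a script. Its argument "increments" is a list that holds one entry, the list of rows, each a list of 7 numbers: the opening, from -1 (shut) to 1 (fully open), then the shift along the tool's x, y, z in mm, then the turn, a rotation vector about the tool's x, y, z in degrees. In form: [[[grip, x, y, z, ax, ay, az], ...]]. A call has 1 to 10 rows; each row is the pose to reach, as a shift and turn from the pose commanded when the call began, along the tool's axes at that moment; what a row does not reach only later rows make up. A row lasts 1/12 s, in which the tool goes at most 41.7 mm and 7.16 degrees, less where a joint would pass 70% of its speed; a pose out of reach is approached as far as the arm can. A call with a gripper value outside its range is refused whole. The fingers move at their own pace and stop on an object; "force" is the grip in N (left out, the last holds). Time passes only in rows, so rows that repeat a pose let the fingers close. It gives the time, the measured TCP pose, the force, the opening and the grip force at its end, in the units of the state.
- bot.get_obs(): the state, without advancing time (a new reading comes with each control period).
- bot.read_camera(name): name is "scene" or "side" or "wrist"; returns a dict with "image" (480x640x3 uint8, red, green, blue), "camera_matrix" (3x3 intrinsics, pixels), "dist" ([k1, k2, p1, p2, k3] as OpenCV has them; the pictures are not rectified), "R" (3x3) and "t" (3): a world point X has camera coordinates R X + t. Camera axes: x right, y down, z forward; pixel columns grow to the right and rows downward; lengths in m; the calibration is good to about 2 mm. A picture is of the moment at which its call begins. There is no depth.
- bot.hand_in(): hands the job in; it is judged then, once.
The state is a dict: "t": time; "q": joint angles; "joint_vel": joint speeds; "joint_torque": joint torques, N m; "eef_pos": TCP position; "tool_rot": TCP orientation; "contact_force": force on the tool from outside, world axes, zero at the start; "torque": the same for the moment, N m; "gripper_width": opening from 0.0 (shut) to 1.0 (fully open); "grasp_force": force on a finger pad.
Only numpy, scipy, OpenCV 4.12 (cv2) and the standard library are available. Lean on these libraries where they do the work, as an engineer would, in place of code of your own. Each camera call takes 0.05 s, during which the arm holds its last target. There are 200 camera calls.

TASK

Put the three blue parts bins back in a neat row under the bench shelf: side by side between the left cheek and the sliding row stop, low fronts facing out towards you, each pushed fully home against the back stop, and then slide the row stop up against the last bin so that the row has no play. The bins are full to the brim, so slide them along the worktop without lifting or tipping them (the row stop can be slid back first if it is in the way), and leave the roll of packing tape and the tape measure where they are.

Things in the scene. Friction and masses are not known exactly. Their poses are not given: they have to be found in the camera images.
- rack: low fixed bench shelf over an open bay for three bins: plywood board on two grey sheet-steel cheeks 80 mm high. Origin on the worktop, where the middle bin's depth centre comes when home; +x to the back of the bay, +y to the left cheek, z up. Bay: left cheek's inner face y=+190 mm, right cheek's y=-205; both cheeks' front edges x=-20; the bins' back walls meet the back stop at x=+64.
- bay_corner (a point): inner rear left corner of the bay on the worktop, where the left cheek meets the steel back stop (rack x=+64, y=+190 mm); the back stop is 64 mm high. The row is packed from this corner.
- board_edge (a point): middle of the lower front edge of the shelf's front rail (rack x=+14 mm, z=80 mm). The board overhangs only the rear of the bay, from here to rack x=+100 mm; its top is at z=95 mm, so bins that are home stand out 77 mm in front of it. A small roll of black tape 19 mm high lies on the board at rack y=+90 to +150 mm.
- row_stop (a joint): sliding row stop of the bay, in m. It slides along the shelf's front rail, parallel to rack y. 0 = fully open (pressing face at rack y=-180 mm); it grows as the stop slides towards the left cheek: pressing face at rack y = -0.180 + value, range 0 to 0.180. At 0.070 three bins stand without play between it and the left cheek. It stays where it is left; a few N move it.
- stop_tab (a point): top centre of the row stop's upright black thumb tab, z=137 mm; tab 30 mm (rack x) by 12 mm (rack y), 36 mm tall on a 30 mm wide carriage (top z=103 mm, rack x=+4 to +38 mm). Its steel end plate hangs in the bay: pressing face 15 mm to the +y side of the tab's centre, plate 3 mm thick with a 14 mm flange to -y at its front edge, rack x=-20 to +59 mm, z=6 to 72 mm.
- bin_bolts: blue parts bin holding bolts, 124 x 100 x 60 mm, about 0.3 kg, open top, low scoop front. Origin at the centre of its underside; the low front faces its own -x, z up. Side walls at y=42 to 50 mm either side and back wall at x=54 to 62 mm are 60 mm high; the front lip is a 2 mm wall, 90 mm wide, leaning out from x=-50 mm at its foot to x=-62 mm at its top edge 27 mm up; floor 2 mm thick.
- bin_bolts_front (a point): middle of the top edge of bin_bolts's low front lip (bin x=-62 mm, z=27 mm).
- bin_knobs: blue parts bin holding red knobs, 124 x 100 x 60 mm, about 0.3 kg, open top, low scoop front. Origin at the centre of its underside; the low front faces its own -x, z up. Side walls at y=42 to 50 mm either side and back wall at x=54 to 62 mm are 60 mm high; the front lip is a 2 mm wall, 90 mm wide, leaning out from x=-50 mm at its foot to x=-62 mm at its top edge 27 mm up; floor 2 mm thick.
- bin_knobs_front (a point): middle of the top edge of bin_knobs's low front lip (bin x=-62 mm, z=27 mm).
- bin_fittings: blue parts bin holding black fittings, 124 x 100 x 60 mm, about 0.3 kg, open top, low scoop front. Origin at the centre of its underside; the low front faces its own -x, z up. Side walls at y=42 to 50 mm either side and back wall at x=54 to 62 mm are 60 mm high; the front lip is a 2 mm wall, 90 mm wide, leaning out from x=-50 mm at its foot to x=-62 mm at its top edge 27 mm up; floor 2 mm thick.
- bin_fittings_front (a point): middle of the top edge of bin_fittings's low front lip (bin x=-62 mm, z=27 mm).
- tape_roll: bystander: roll of brown packing tape lying flat, 93 mm across, 48 mm high, origin at the centre of its underside.
- tape_measure: bystander: yellow and black tape measure standing on its edge, 38 x 87 x 60 mm, origin at the centre of its underside.

How it is judged:
At the end, for the whole second after the job is handed in: All three bins stand flat on the worktop in the bay, between the left cheek and the row stop, fronts facing out: each within 8 mm of the back stop, square to the rack within 0.06 rad, at rest; the row stop stands at more than 0.064 m, so that the row has less than 6 mm of play in all (x of bin_bolts in the frame of rack between -0.006 and 0.01 m and x of each of bin_bolts_front, bin_knobs_front, bin_fittings_front in the frame of rack below -0.04 m and y of bin_bolts in the frame of rack between -0.085 and 0.15 m and angle between the x axis of each of bin_bolts, bin_knobs, bin_fittings and the x axis of rack, either way round below 0.06 rad and angle between each of bin_bolts, bin_knobs, bin_fittings's own z axis and vertical below 0.05 rad and height (world z) of each of bin_bolts, bin_knobs, bin_fittings below 0.01 m and linear speed of each of bin_bolts, bin_knobs, bin_fittings below 0.01 m/s and x of bin_knobs in the frame of rack between -0.006 and 0.01 m and y of bin_knobs in the frame of rack between -0.085 and 0.15 m and x of bin_fittings in the frame of rack between -0.006 and 0.01 m and y of bin_fittings in the frame of rack between -0.085 and 0.15 m and value of joint row_stop above 0.064 m and velocity of joint row_stop below 0.005 m/s); the robot touches nothing.
It fails at once if a bin is tipped by more than 15 degrees or lifted more than 20 mm off the worktop (angle between any of bin_bolts, bin_knobs, bin_fittings's own z axis and vertical above 0.26 rad or height (world z) of any of bin_bolts, bin_knobs, bin_fittings above 0.021 m).
It fails at once if the roll of packing tape or the tape measure is moved more than 25 mm or knocked over (distance of any of tape_roll, tape_measure from where it was at the start of the episode above 0.025 m or angle between any of tape_roll, tape_measure's own z axis and vertical above 0.3 rad).
It also fails if it takes over 72 s, if anything falls off the work surface, if the arm or the gripper's body presses on something with over 40 N, if the wrist force passes 120 N, or if a joint passes its speed limit or range.

## Working session

There is one attempt and no reset: what is moved stays moved. The work goes in short steps, Python scripts to look and compute and a tool call to move; the robot and the scene stay as the last step left them, time stands still between calls to the robot, and variables do not carry over. Pictures are saved under pics/ and viewed, at most 10 in all, crops included, and the job is handed in when it is done.

Besides the shell and the picture viewer there is one more tool, called after "Request:" as name(argument=value, ...), one argument or row to a line, values as JSON. step_arm: Moves the arm, as the interface text tells. Its arguments: {"type":"object","properties":{"increments":{"type":"array"},"force":{"type":"number"}},"required":["increments"]}

```bash
mkdir -p pics
python3 - <<'E'
from station import bot
import cv2,pickle
d={}
for n in("scene","side","wrist"):
    c=bot.read_camera(n);d[n]=c;cv2.imwrite(f"pics/{n}0.png",c["image"][...,::-1])
    print(n,c["camera_matrix"].round(1).tolist(),c["dist"],(-c["R"].T@c["t"]).round(3),c["R"][2].round(2))
pickle.dump(d,open("d0.pkl","wb"))
o=bot.get_obs();print(o)
E
```

```text
scene [[549.9, 0.0, 326.6], [0.0, 549.9, 237.9], [0.0, 0.0, 1.0]] [-0.12313919  0.          0.          0.          0.        ] [-0.41   0.609  0.716] [ 0.77 -0.44 -0.47]
side [[567.9, 0.0, 312.4], [0.0, 567.9, 240.3], [0.0, 0.0, 1.0]] [-0.00279026  0.          0.          0.          0.        ] [0.59  1.235 0.79 ] [-0.   -0.88 -0.47]
wrist [[357.1, 0.0, 322.3], [0.0, 357.1, 240.7], [0.0, 0.0, 1.0]] [0.02452789 0.         0.         0.         0.        ] [ 0.292 -0.614  0.374] [-0.29 -0.1  -0.95]
{'t': 0.15, 'q': array([ 1.13592482,  0.47760942,  0.0223869 ,  1.55617563, -0.01150354,
        1.10928016, -0.08312819]), 'joint_vel': array([ 0.0003335 , -0.00216941,  0.00010278, -0.00112828,  0.00026593,
       -0.00088484, -0.001179  ]), 'joint_torque': array([ 3.15821053e-03, -5.96921360e+01,  1.61029872e+00, -2.81486839e+01,
        1.26322196e-02,  6.57384371e-03, -1.70826212e-05]), 'eef_pos': array([ 0.2164869 , -0.63884783,  0.19957097]), 'tool_rot': array([-6.52037024e-04,  9.86685832e-01,  1.62636458e-01, -1.62274070e-04]), 'contact_force': array([ 0.50606993,  1.11824641, -0.00404588]), 'torque': array([ 0.00375554,  0.02740904, -0.01077872]), 'grasp_force': 0.0, 'gripper_width': 1.00056280002571}
```

View pics/scene0.png

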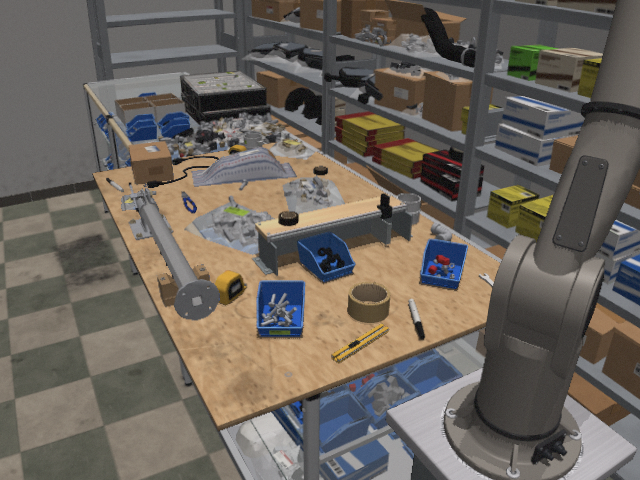

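View pics/side0.png

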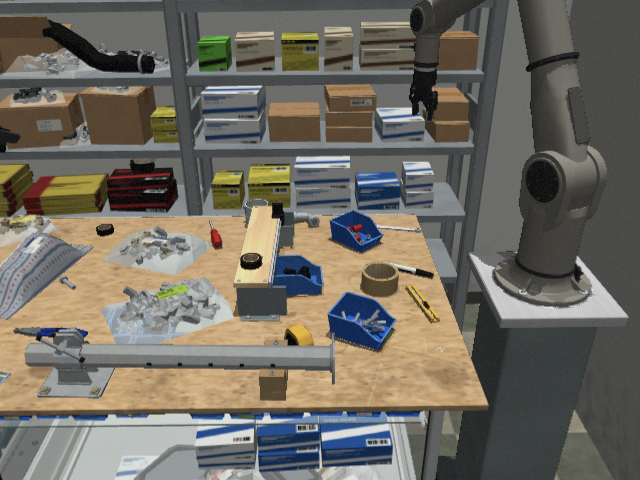

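The scene picture shows the bolts bin at (280,308), the fittings bin half in the bay at (327,256), the knobs bin at (442,263), the tape roll at (369,302), the tape measure at (230,288) and the stop tab at (385,205). The side view shows the same items. I'll enlarge both to pick corners.

Run:
```python
import cv2
a=cv2.imread("pics/scene0.png")[180:350,220:480];cv2.imwrite("pics/sc.png",cv2.resize(a,None,fx=3,fy=3,interpolation=2))
a=cv2.imread("pics/side0.png")[195:355,220:440];cv2.imwrite("pics/si.png",cv2.resize(a,None,fx=3.5,fy=3.5,interpolation=2))
```

```text
(no output)
```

View pics/sc.png

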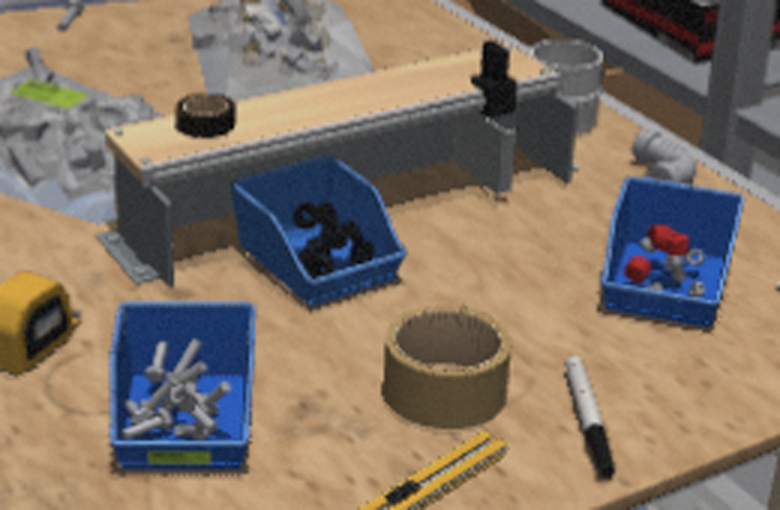

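View pics/si.png

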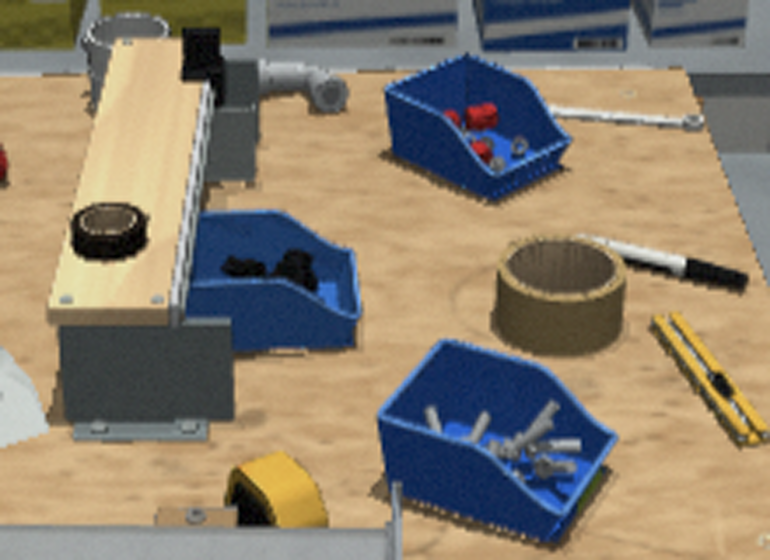

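```bash
cat > h.py <<'E'
import numpy as np,cv2,pickle
def ray(c,px):
    p=cv2.undistortPoints(np.array([[px]],float),c["camera_matrix"],c["dist"])[0,0]
    return -c["R"].T@c["t"],c["R"].T@np.r_[p,1]
def plane(c,px,z):
    o,d=ray(c,px);return (o+d*(z-o[2])/d[2])
def proj(c,P):
    return cv2.projectPoints(np.array(P,float).reshape(-1,3),cv2.Rodrigues(c["R"])[0],c["t"],c["camera_matrix"],c["dist"])[0][:,0]
def two(c1,p1,c2,p2):
    o,d=ray(c1,p1);q,e=ray(c2,p2);s=np.linalg.lstsq(np.c_[d,-e],q-o,rcond=None)[0]
    a,b=o+s[0]*d,q+s[1]*e;return (a+b)/2,np.linalg.norm(a-b)
E
python3 - <<'E'
from h import *
d=pickle.load(open("d0.pkl","rb"));S,T=d["scene"],d["side"]
s=lambda x,y:(x/3+220-.33,y/3+180-.33); t=lambda x,y:(x/3.5+220-.36,y/3.5+195-.36)
P=lambda n,c,p,z:print(n,(plane(c,p,z)*1000).round(0))
for n,x,y,z in[("bolts bl",118,304,60),("br",255,304,60),("fl",114,443,27),("fr",246,443,27),
 ("fit bl",234,183,60),("br",335,158,60),("fl",312,281,27),("fr",404,248,27),
 ("kn bl",625,181,60),("br",742,194,60),("fl",604,291,27),("fr",716,303,27),
 ("cheekL foot",171,284,0),("cheekR foot",572,181,0),("plate foot",502,191,6),("board FL",148,165,95),("board RL",108,130,95),("board FR",553,80,95),("tab top",492,45,137),
 ("roll L",384,340,48),("roll R",510,340,48),("roll far",447,308,48),("roll near",447,378,48),("meas",40,274,60),("meas foot",10,372,0)]:P(n,S,s(x,y),z)
print("side")
for n,x,y,z in[("bolts bl",380,413,60),("br",445,342,60),("fl",553,515,27),("fr",617,437,27),("fit fl",358,283,27),
 ("kn bl",387,90,60),("br",467,55,60),("fl",492,178,27),("fr",570,140,27),("cheekL foot",233,420,0),("board FL",175,322,95),("board RL",48,318,95),("tab",202,30,137),
 ("roll L",497,270,48),("roll R",627,270,48),("far",562,238,48),("near",562,303,48),("meas",275,455,60)]:P(n,T,t(x,y),z)
E
```

```text
bolts bl [-87823.  35654.  60000.]
br [-83508.  43745.  60000.]
fl [-32978.  13344.  27000.]
fr [-31352.  16383.  27000.]
fit bl [-99486.  50289.  60000.]
br [-99478.  59165.  60000.]
fl [-37591.  21866.  27000.]
fr [-37950.  25395.  27000.]
kn bl [-85639.  77022.  60000.]
br [-79690.  83704.  60000.]
fl [-32876.  29384.  27000.]
fr [-30692.  31958.  27000.]
cheekL foot [653. 135.   0.]
cheekR foot [ 642. -269.    0.]
plate foot [-8289.  6584.  6000.]
board FL [-167164.   72376.   95000.]
board RL [-178484.   71846.   95000.]
board FR [-164233.  132225.   95000.]
tab top [-257431.  190080.  137000.]
roll L [-60455.  39275.  48000.]
roll R [-57330.  45030.  48000.]
roll far [-61480.  43852.  48000.]
roll near [-56028.  40256.  48000.]
meas [-93902.  32437.  60000.]
meas foot [595. 297.   0.]
side
bolts bl [ 3363. 84057. 60000.]
br [ 7045. 90496. 60000.]
fl [ 5316. 34205. 27000.]
fr [ 7016. 36903. 27000.]
fit fl [ 1435. 43438. 27000.]
kn bl [  4945. 121079.  60000.]
br [ 10692. 126451.  60000.]
fl [ 5205. 48796. 27000.]
fr [ 7586. 50978. 27000.]
cheekL foot [652. 136.   0.]
board FL [-12411. 146818.  95000.]
board RL [-23553. 147663.  95000.]
tab [-19120. 299926. 137000.]
roll L [ 8441. 78249. 48000.]
roll R [14326. 78136. 48000.]
far [11700. 81041. 48000.]
near [11077. 75412. 48000.]
meas [-1916. 80615. 60000.]
```

Heights were in mm; rerun in m.

```bash
cat > m.py <<'E'
from h import *
d=pickle.load(open("d0.pkl","rb"));S,T=d["scene"],d["side"]
s=lambda x,y:(x/3+220-.33,y/3+180-.33); t=lambda x,y:(x/3.5+220-.36,y/3.5+195-.36)
P=lambda n,c,p,z:print(n,(plane(c,p,z/1000)*1000).round(0)[:2],end="; ")
for n,x,y,z in[("bolts bl",118,304,60),("br",255,304,60),("fl",114,443,27),("fr",246,443,27),
 ("\nfit bl",234,183,60),("br",335,158,60),("fl",312,281,27),("fr",404,248,27),
 ("\nkn bl",625,181,60),("br",742,194,60),("fl",604,291,27),("fr",716,303,27),
 ("\ncheekL foot",171,284,0),("cheekR foot",572,181,0),("plate foot",502,191,6),("board FL",148,165,95),("board RL",108,130,95),("board FR",553,80,95),("tab top",492,45,137),
 ("\nroll L",384,340,48),("roll R",510,340,48),("roll far",447,308,48),("roll near",447,378,48),("meas",40,274,60),("meas foot",10,372,0)]:P(n,S,s(x,y),z)
print("\nside")
for n,x,y,z in[("bolts bl",380,413,60),("br",445,342,60),("fl",553,515,27),("fr",617,437,27),("\nfit fl",358,283,27),
 ("\nkn bl",387,90,60),("br",467,55,60),("fl",492,178,27),("fr",570,140,27),("\ncheekL foot",233,420,0),("board FL",175,322,95),("board RL",48,318,95),("tab",202,30,137),
 ("\nroll L",497,270,48),("roll R",627,270,48),("far",562,238,48),("near",562,303,48),("meas",275,455,60)]:P(n,T,t(x,y),z)
E
python3 m.py
```

```text
bolts bl [557. 222.]; br [509. 132.]; fl [443. 275.]; fr [400. 196.]; 
fit bl [686.  60.]; br [685. -38.]; fl [564.  52.]; fr [573. -40.]; 
kn bl [ 532. -236.]; br [ 467. -310.]; fl [ 440. -145.]; fr [ 383. -212.]; 
cheekL foot [653. 135.]; cheekR foot [ 642. -269.]; plate foot [ 648. -193.]; board FL [688. 137.]; board RL [762. 140.]; board FR [ 668. -257.]; tab top [ 681. -195.]; 
roll L [438.  63.]; roll R [394. -18.]; roll far [452.  -1.]; roll near [375.  49.]; meas [624. 257.]; meas foot [595. 297.]; 
side
bolts bl [555. 213.]; br [510. 134.]; fl [452. 275.]; fr [402. 196.]; 
fit fl [565.   6.]; 
kn bl [ 536. -243.]; br [ 465. -310.]; fl [ 455. -150.]; fr [ 386. -214.]; 
cheekL foot [652. 136.]; board FL [686. 160.]; board RL [768. 154.]; tab [ 684. -198.]; 
roll L [466.  24.]; roll R [374.  26.]; far [415. -20.]; near [425.  68.]; meas [621. 256.];
```

```bash
cat > go.py <<'E'
# usage: go.py x y z yawdeg (mm) ...: tool-frame increments from present pose
import sys,numpy as np
from station import bot
from scipy.spatial.transform import Rotation as R
o=bot.get_obs();p=o["eef_pos"]*1000;w,x,y,z=o["tool_rot"];r=R.from_quat([x,y,z,w])
a=np.array(list(map(float,sys.argv[1:]))).reshape(-1,4)
print("at",p.round(1),"yaw",np.degrees(np.arctan2(*r.as_matrix()[[1,0],0])).round(1),"t",round(o["t"],2))
for X in a:
    t=R.from_euler("z",X[3],degrees=True)*R.from_euler("x",180,degrees=True)
    print(np.r_[r.inv().apply(X[:3]-p),np.degrees((r.inv()*t).as_rotvec())].round(1).tolist())
E
python3 go.py 640 -190 220 -1.5
```

```text
at [ 216.5 -638.8  199.6] yaw 18.7 t 0.15
[545.2, -289.2, -20.1, -0.1, 0.0, 20.2]
```

Request:
step_arm(
  increments=[
    [[1, 545, -290, -20, 0, 0, 20], [1, 545, -290, -20, 0, 0, 20], [1, 545, -290, -20, 0, 0, 20], [1, 545, -290, -20, 0, 0, 20], [1, 545, -290, -20, 0, 0, 20], [1, 545, -290, -20, 0, 0, 20], [1, 545, -290, -20, 0, 0, 20], [1, 545, -290, -20, 0, 0, 20], [1, 545, -290, -20, 0, 0, 20], [1, 545, -290, -20, 0, 0, 20]],
  ],
)

```text
t: 0.98
eef_pos: [0.503, -0.3343, 0.2138]
tool_rot: [-0.0, 1.0, -0.011, -0.0]
contact_force: [0.7, -0.7, -1.2]
gripper_width: 1.004
grasp_force: 0.0
```

Request:
step_arm(
  increments=[
    [[1, 132, -147, 0, 0, 0, 0], [1, 132, -147, 0, 0, 0, 0], [1, 132, -147, 0, 0, 0, 0], [1, 132, -147, 0, 0, 0, 0], [1, 132, -147, 0, 0, 0, 0], [1, 132, -147, 0, 0, 0, 0], [1, 132, -147, 0, 0, 0, 0]],
  ],
)

```text
t: 1.57
eef_pos: [0.6383, -0.1891, 0.213]
tool_rot: [-0.001, 1.0, -0.009, -0.0]
contact_force: [0.2, -0.6, -1.0]
gripper_width: 1.002
grasp_force: 0.0
```

Run:
```python
from station import bot
import cv2,pickle
c=bot.read_camera("wrist");pickle.dump(c,open("w1.pkl","wb"));cv2.imwrite("pics/w1.png",c["image"][...,::-1])
print(bot.get_obs()["eef_pos"],-c["R"].T@c["t"])
```

```text
[ 0.63707015 -0.19176536  0.21313965] [ 0.71787061 -0.19142021  0.38752153]
```

View pics/w1.png

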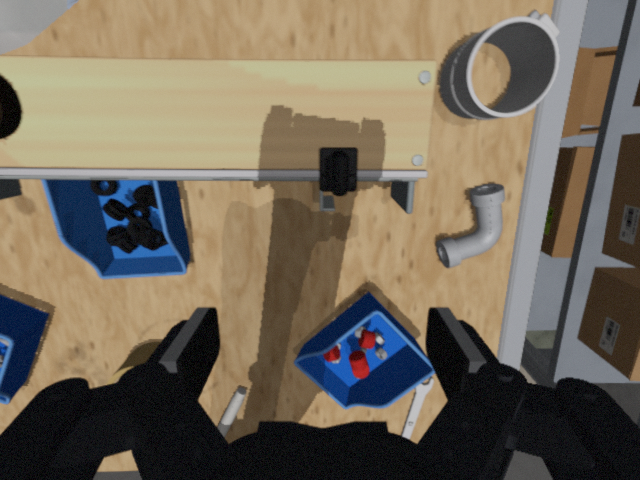

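The wrist view shows the rail front edge along row ~178 from (10,179) to (426,177), the board's right end at column ~430, and the tab at (338,170). The fittings bin's lip runs (103,278)–(187,273). The knobs bin has back corners (370,293), (433,370) and lip (297,362)–(347,405).

```bash
python3 - <<'E'
from h import *
c=pickle.load(open("w1.pkl","rb"));im=c["image"].astype(int)
for n,x,y,z in[("rail low L",10,180,80),("rail low R",425,179,80),("rear L",5,57,95),("rear R",434,62,95),("plate flange end",327,210,72),("cheekR frontlow",408,212,0),("tab top r",357,150,137),("tab top l",320,150,137),("fit fl",103,278,27),("fit fr",187,273,27),("kn bl",370,293,60),("br",433,370,60),("fl",297,362,27),("fr",347,405,27)]:
    print(n,(plane(c,(x,y),z/1000)*1000).round(0)[:2])
E
python3 go.py 681 -196 170 -1.5 681 -196 110 -1.5
```

```text
rail low L [677.  73.]
rail low R [ 673. -278.]
rear L [767.  38.]
rear R [ 760. -274.]
plate flange end [ 645. -194.]
cheekR frontlow [ 625. -284.]
tab top r [ 701. -214.]
tab top l [ 702. -189.]
fit fl [563.  51.]
fit fr [567. -41.]
kn bl [ 556. -236.]
br [ 463. -306.]
fl [ 451. -156.]
fr [ 387. -216.]
at [ 637.1 -191.8  213.1] yaw -1.2 t 1.62
[44.1, 3.3, 43.1, 0.0, 0.1, 0.3]
[44.1, 3.3, 103.1, 0.0, 0.1, 0.3]
```

Request:
step_arm(
  increments=[
    [[0, 46, 7, 0, 0, 0, 0], [0, 46, 7, 60, 0, 0, 0], [0, 46, 7, 103, 0, 0, 0], [0, 46, 7, 103, 0, 0, 0], [-1, 46, 7, 103, 0, 0, 0], [-1, 46, 7, 103, 0, 0, 0], [-1, 46, 7, 103, 0, 0, 0], [-1, 46, 7, 103, 0, 0, 0]],
  ],
  force=20,
)

```text
t: 2.28
eef_pos: [0.6846, -0.2013, 0.1138]
tool_rot: [0.001, 1.0, -0.012, 0.002]
contact_force: [0.5, -0.2, 0.4]
gripper_width: -0.003
grasp_force: 0.0
```

Run:
```python
from station import bot
import cv2,numpy as np
a=bot.read_camera("side")["image"][150:270,220:340,::-1]
b=bot.read_camera("scene")["image"][140:260,320:440,::-1]
cv2.imwrite("pics/p2.png",np.hstack([cv2.resize(k,(400,400),interpolation=2) for k in(a,b)]));print(bot.get_obs()["gripper_width"],bot.get_obs()["eef_pos"])
```

```text
0.0008373913175725267 [ 0.68439407 -0.20064789  0.11335015]
```

View pics/p2.png

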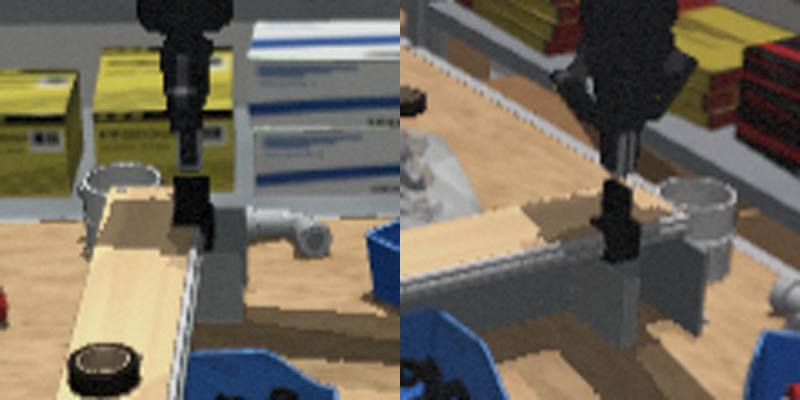

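The side view shows the shut fingers ending at crop (190,168), above or behind the tab top at (190,178). The scene view shows the finger end at (620,180) above the tab. I'll triangulate both.

Run:
```python
from h import *
d=pickle.load(open("d0.pkl","rb"));S,T=d["scene"],d["side"]
f=.3
a=lambda x,y:(x*f+220-.35,y*f+150-.35); b=lambda x,y:((x-400)*f+320-.35,y*f+140-.35)
for n,p,q in[("tip",(190,168),(620,178)),("tabtop",(191,178),(612,182)),("carriage-bottom/tab foot",(190,225),(615,235))]:
    X,e=two(T,a(*p),S,b(*q));print(n,(X*1000).round(0),round(e*1000,1))
for P in [(.684,-.2,.113),(.684,-.2,.137)]:
    print(P,(proj(T,[P])-[220,150])/f,(proj(S,[P])-[320,140])/f+[400,0])
```

```text
tip [ 686. -206.  140.] 4.9
tabtop [ 685. -197.  137.] 1.4
carriage-bottom/tab foot [ 688. -206.   88.] 3.6
(0.684, -0.2, 0.113) [[192.56581867 202.46610694]] [[613.07619761 207.25936227]]
(0.684, -0.2, 0.137) [[191.49075865 176.3230258 ]] [[614.92600739 179.91477667]]
```

Run:
```python
from station import bot
from h import *
c=bot.read_camera("wrist");pickle.dump(c,open("w2.pkl","wb"))
a=pickle.load(open("w1.pkl","rb"))
A=a["image"][130:230,290:390];B=c["image"][140:440,170:470]
cv2.imwrite("pics/p3.png",np.hstack([cv2.resize(k,(400,400),interpolation=2) for k in(A,B)])[...,::-1].clip(0,120)*2)
for x,y,z in[(339,150,137),(339,195,137),(328,180,137),(350,180,137),(339,148,103),(339,195,103),(320,160,103),(357,160,103)]:print(x,y,z,(plane(a,(x,y),z/1000)*1000).round(0))
print(proj(c,[(.684,-.2,.113),(.684,-.2,.137),(.684,-.2,.103)]))
```

```text
339 150 137 [ 702. -202.  137.]
339 195 137 [ 671. -202.  137.]
328 180 137 [ 682. -194.  137.]
350 180 137 [ 681. -210.  137.]
339 148 103 [ 701. -204.  103.]
339 195 103 [ 664. -203.  103.]
320 160 103 [ 692. -189.  103.]
357 160 103 [ 692. -218.  103.]
[[319.905279   282.6881356 ]
 [319.60703416 303.87414316]
 [320.00930649 275.29315813]]
```

View pics/p3.png

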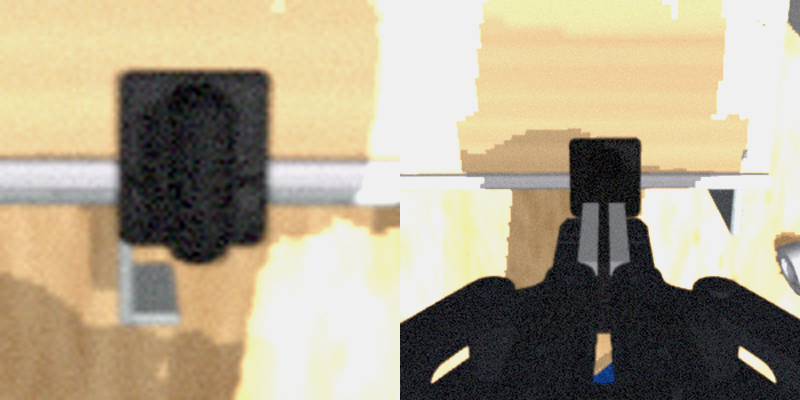

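The zoom shows the tab as a rounded shape about 13 mm wide, centred at w1 pixel (340,173), which puts it near (687,-203). The shut fingers appear right at it. I'll test with a small sideways move.

Request:
step_arm(
  increments=[
    [[-1, 0, 10, 0, 0, 0, 0], [-1, 0, 20, 0, 0, 0, 0], [-1, 0, 20, 0, 0, 0, 0]],
  ],
)

```text
t: 2.68
eef_pos: [0.6821, -0.2245, 0.1111]
tool_rot: [0.001, 1.0, -0.013, 0.0]
contact_force: [-0.6, -0.9, -0.1]
gripper_width: 0.003
grasp_force: 0.0
```

```bash
cat > tab.py <<'E'
from station import bot
from h import *
d=pickle.load(open("d0.pkl","rb"))
c=bot.read_camera("scene");o=bot.get_obs()
# light front flange of end plate: compare; black tab mask near rail
for n,c0 in(("then",d["scene"]),("now",c)):
    im=c0["image"][190:225,330:420].astype(int);m=(im.max(2)<45).astype(np.uint8)
    k,l,s,ce=cv2.connectedComponentsWithStats(m);i=1+s[1:,4].argmax();print(n,s[i],ce[i]+[330,190])
print(o["eef_pos"],o["contact_force"],o["gripper_width"],o["grasp_force"])
pickle.dump(c,open("s.pkl","wb"))
E
python3 tab.py
```

```text
then [ 47   4  15  25 230] [384.97391304 207.13913043]
now [ 47   4  15  25 229] [385.03930131 207.08296943]
[ 0.68216375 -0.22313973  0.11091555] [-0.71449389 -0.0140527  -0.1514634 ] 0.0020035933240319256 0.0
```

Run:
```python
from station import bot
from h import *
o=bot.get_obs();out=[]
for n in("side","scene","wrist"):
    c=bot.read_camera(n);im=c["image"][...,::-1].copy();u=proj(c,[o["eef_pos"]])[0].round().astype(int)
    h=40 if n!="wrist" else 90
    k=cv2.resize(im[u[1]-h:u[1]+h,u[0]-h:u[0]+h],(400,400) if n!="wrist" else (400,400),interpolation=2)
    k=(k.astype(int)*1.6).clip(0,255).astype(np.uint8);cv2.drawMarker(k,(200,200),(0,0,255),cv2.MARKER_CROSS,14,1);out.append(cv2.resize(k,(266,266)));print(n,u)
cv2.imwrite("pics/p4.png",cv2.resize(np.hstack(out),(798,266)))
```

```text
side [279 208]
scene [391 202]
wrist [326 283]
```

View pics/p4.png

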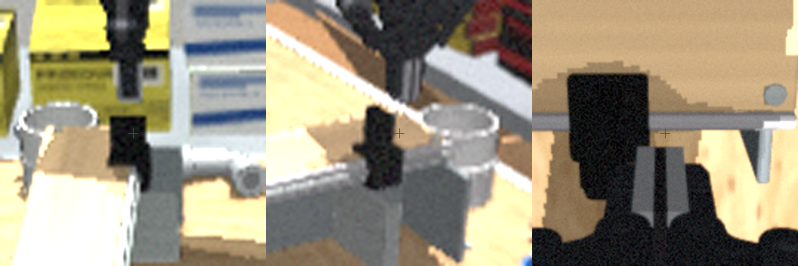

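The markers (where the reported TCP projects) lie well below the visible fingertips in all three panels. Side tip is about (277.5,197.5) and scene tip about (393.7,192), so the real tips are higher than reported.

Run:
```python
from station import bot
from h import *
d=pickle.load(open("d0.pkl","rb"));S,T=d["scene"],d["side"]
print(two(T,(277.5,197.5),S,(393.7,192)))
# cross-check at start pose: wrist-cam pose relative to TCP
w=d["wrist"];print(-w["R"].T@w["t"],bot.hold_point_z, bot.get_obs()["eef_pos"],bot.get_obs()["q"])
```

```text
(array([ 0.68507519, -0.23156027,  0.13770348]), np.float64(0.002957925467293535))
[ 0.29188147 -0.61445948  0.37396627] 0.0187 [ 0.68265658 -0.21987811  0.11067394] [ 0.28457701  0.62949273 -0.09045344  1.51336431  0.06272265  1.001808
 -1.41569172]
```

Request:
step_arm(
  increments=[
    [[-1, 0, 0, 6, 0, 0, 0], [-1, 0, 0, 12, 0, 0, 0], [-1, 0, 0, 12, 0, 0, 0], [-1, 0, 0, 12, 0, 0, 0]],
  ],
)

```text
t: 3.22
eef_pos: [0.6822, -0.2196, 0.0979]
tool_rot: [-0.0, 1.0, -0.011, -0.001]
contact_force: [0.4, 0.1, 0.2]
gripper_width: 0.004
grasp_force: 0.0
```

Request:
step_arm(
  increments=[
    [[-1, 0, 0, 3, 0, 0, 0], [-1, 0, 0, 6, 0, 0, 0], [-1, 0, 0, 8, 0, 0, 0], [-1, 0, 0, 8, 0, 0, 0]],
  ],
)

```text
t: 3.55
eef_pos: [0.6824, -0.2202, 0.0902]
tool_rot: [0.0, 1.0, -0.011, -0.0]
contact_force: [-0.6, -0.7, -1.3]
gripper_width: 0.003
grasp_force: 0.4
```

Request:
step_arm(
  increments=[
    [[-1, 0, 0, 3, 0, 0, 0], [-1, 0, 0, 6, 0, 0, 0], [-1, 0, 0, 10, 0, 0, 0], [-1, 0, 0, 10, 0, 0, 0]],
  ],
)

```text
t: 3.88
eef_pos: [0.6823, -0.2201, 0.0798]
tool_rot: [-0.0, 1.0, -0.011, -0.0]
contact_force: [0.1, -1.6, -0.5]
gripper_width: 0.003
grasp_force: 0.6
```

Request:
step_arm(
  increments=[
    [[-1, 0, 0, 2, 0, 0, 0], [-1, 0, 0, 4, 0, 0, 0], [-1, 0, 0, 6, 0, 0, 0], [-1, 0, 0, 6, 0, 0, 0]],
  ],
)

```text
t: 4.22
eef_pos: [0.683, -0.2201, 0.0754]
tool_rot: [0.0, 1.0, -0.011, 0.0]
contact_force: [-1.9, -0.5, 4.5]
gripper_width: 0.003
grasp_force: 3.0
```

Run:
```python
from h import *
d=pickle.load(open("d0.pkl","rb"));S,T=d["scene"],d["side"]
for P in [(.6823,-.220,.1377),(.6823,-.225,.1377),(.6823,-.230,.1377),(.6823,-.220,.130)]: print(P,proj(T,[P]),proj(S,[P]))
```

```text
(0.6823, -0.22, 0.1377) [[278.39276786 199.69330333]] [[390.96223592 192.6048591 ]]
(0.6823, -0.225, 0.1377) [[278.47688541 198.96178081]] [[392.47548192 192.26963512]]
(0.6823, -0.23, 0.1377) [[278.56053994 198.23428794]] [[393.98377737 191.93556981]]
(0.6823, -0.22, 0.13) [[278.49344987 202.2017903 ]] [[390.76972784 195.23872082]]
```

Request:
step_arm(
  increments=[
    [[0, 0, 0, -40, 0, 0, 0], [0, 0, 0, -75, 0, 0, 0], [0, 3, -18, -75, 0, 0, 0], [0, 3, -18, -70, 0, 0, 0], [0, 3, -18, -40, 0, 0, 0], [0, 3, -18, -8, 0, 0, 0], [0, 3, -18, -8, 0, 0, 0], [-1, 3, -18, -8, 0, 0, 0], [-1, 3, -18, -8, 0, 0, 0], [-1, 3, -18, -8, 0, 0, 0]],
  ],
  force=20,
)

```text
t: 5.05
eef_pos: [0.6869, -0.2019, 0.0842]
tool_rot: [-0.0, 1.0, -0.011, 0.001]
contact_force: [0.9, -0.1, -3.3]
gripper_width: 0.132
grasp_force: 25.7
```

Request:
step_arm(
  increments=[
    [[-1, 0, 0, 0, 0, 0, 0], [-1, 0, 0, 0, 0, 0, 0], [-1, 0, 0, 0, 0, 0, 0]],
  ],
)

```text
t: 5.3
eef_pos: [0.6869, -0.202, 0.0841]
tool_rot: [0.0, 1.0, -0.011, 0.001]
contact_force: [-0.5, 1.7, 2.4]
gripper_width: 0.136
grasp_force: 26.5
```

Tab is gripped (11.5 mm). Slide the stop open.

Request:
step_arm(
  increments=[
    [[-1, 0, 15, 0, 0, 0, 0], [-1, 0, 30, 0, 0, 0, 0], [-1, 0, 45, 0, 0, 0, 0], [-1, 0, 45, 0, 0, 0, 0], [-1, 0, 45, 0, 0, 0, 0]],
  ],
)

```text
t: 5.72
eef_pos: [0.6859, -0.2505, 0.0841]
tool_rot: [0.001, 1.0, -0.013, 0.001]
contact_force: [0.4, -1.7, 5.8]
gripper_width: 0.133
grasp_force: 27.1
```

```bash
python3 tab.py; python3 go.py 600 -100 250 0
```

```text
then [ 47   4  15  25 230] [384.97391304 207.13913043]
now [ 62   0  15  26 194] [400.30927835 204.43298969]
[ 0.68595303 -0.25006534  0.08414905] [ 0.60196286 -1.29541814  5.26038573] 0.13606120804421704 27.03499585390091
at [ 686.  -250.1   84.1] yaw -1.4 t 5.77
[-89.1, -147.5, -166.5, 0.2, -0.2, -1.4]
```

Request:
step_arm(
  increments=[
    [[-0.5, 0, 0, 0, 0, 0, 0], [-0.5, 0, 0, 0, 0, 0, 0], [-0.5, 0, 0, -40, 0, 0, 0], [-0.5, 0, 0, -80, 0, 0, 0], [-1, -35, -150, -85, 0, 0, 0], [-1, -35, -150, -85, 0, 0, 0], [-1, -35, -150, -85, 0, 0, 0], [-1, -69, -347, -85, 0, 0, 0], [-1, -69, -347, -85, 0, 0, 0], [-1, -69, -347, -85, 0, 0, 0]],
  ],
)

```text
t: 6.6
eef_pos: [0.6392, 0.0002, 0.1672]
tool_rot: [0.0, 1.0, -0.011, -0.0]
contact_force: [0.8, 0.0, -0.4]
gripper_width: -0.001
grasp_force: 0.0
```

Request:
step_arm(
  increments=[
    [[-1, -16, -78, 0, 0, 0, 0], [-1, -16, -78, 0, 0, 0, 0], [-1, -16, -78, 0, 0, 0, 0], [-1, -16, -78, 0, 0, 0, 0]],
  ],
)

```text
t: 6.93
eef_pos: [0.6249, 0.0807, 0.1671]
tool_rot: [-0.001, 1.0, -0.008, -0.0]
contact_force: [0.1, -0.2, 0.2]
gripper_width: 0.003
grasp_force: 0.0
```

```bash
python3 tab.py; python3 go.py 625 93 3 -1.3
```

```text
then [ 47   4  15  25 230] [384.97391304 207.13913043]
now [ 63   1  14  26 224] [399.74107143 203.45982143]
[0.62547636 0.07760926 0.16706528] [ 0.18238053 -0.93640952  1.13219976] -0.0010988678249783017 0.0
at [625.5  77.6 167.1] yaw -1.2 t 6.98
[-0.7, -15.5, 164.1, 0.0, 0.0, 0.1]
```

Request:
step_arm(
  increments=[
    [[-1, 0, -15, 0, 0, 0, 0], [-1, 0, -15, 41, 0, 0, 0], [-1, 0, -15, 82, 0, 0, 0], [-1, 0, -15, 123, 0, 0, 0], [-1, 0, -15, 163, 0, 0, 0], [-1, 0, -15, 163, 0, 0, 0], [-1, 0, 5, 163, 0, 0, 0], [-1, 0, 5, 163, 0, 0, 0]],
  ],
)

```text
t: 7.65
eef_pos: [0.6265, 0.0676, 0.0051]
tool_rot: [0.001, 1.0, -0.014, 0.0]
contact_force: [0.6, -0.9, 0.0]
gripper_width: -0.001
grasp_force: 0.0
```

Request:
step_arm(
  increments=[
    [[-1, 0, 10, 0, 0, 0, 0], [-1, 0, 20, 0, 0, 0, 0], [-1, 0, 30, 0, 0, 0, 0], [-1, 0, 40, 0, 0, 0, 0], [-1, 0, 46, 0, 0, 0, 0], [-1, 0, 46, 0, 0, 0, 0], [-1, 0, 36, 0, 0, 0, 0]],
  ],
)

```text
t: 8.23
eef_pos: [0.6247, 0.032, 0.0043]
tool_rot: [0.001, 1.0, -0.013, -0.0]
contact_force: [-1.1, -1.3, 0.0]
gripper_width: 0.002
grasp_force: 0.0
```

Request:
step_arm(
  increments=[
    [[-1, 0, 0, -41, 0, 0, 0], [-1, 0, 0, -82, 0, 0, 0], [-1, 0, 0, -123, 0, 0, 0], [-1, -35, 20, -160, 0, 0, 0], [-1, -64, 40, -165, 0, 0, 0], [-1, -94, 65, -165, 0, 0, 0], [-1, -94, 69, -165, 0, 0, 0], [-1, -94, 69, -165, 0, 0, 0]],
  ],
)

```text
t: 8.9
eef_pos: [0.5272, -0.0331, 0.1695]
tool_rot: [0.001, 1.0, -0.013, -0.001]
contact_force: [0.7, 0.3, 0.9]
gripper_width: 0.002
grasp_force: 0.0
```

```bash
cat > blue.py <<'E'
import sys
from station import bot
from h import *
n=sys.argv[1] if len(sys.argv)>1 else "wrist"
c=bot.read_camera(n);pickle.dump(c,open("w.pkl","wb"));o=bot.get_obs();print(o["eef_pos"].round(4),"t",round(o["t"],2))
hsv=cv2.cvtColor(c["image"],cv2.COLOR_RGB2HSV);m=cv2.inRange(hsv,(105,120,40),(125,255,255))
m=cv2.morphologyEx(m,cv2.MORPH_CLOSE,np.ones((9,9)))
for k in cv2.findContours(m,0,2)[0]:
    if cv2.contourArea(k)<1200:continue
    h=cv2.approxPolyDP(cv2.convexHull(k),3,True)[:,0]
    print("blob",int(cv2.contourArea(k)))
    for p in h:print("  ",p,"z27",(plane(c,p,.027)*1000).round(0)[:2],"z60",(plane(c,p,.06)*1000).round(0)[:2])
cv2.imwrite("pics/cur.png",c["image"][...,::-1])
E
python3 blue.py
```

```text
[ 0.5288 -0.0312  0.1694] t 8.95
blob 18374
   [587 210] z27 [ 527. -271.] z60 [ 535. -247.]
   [639 272] z27 [ 465. -331.] z60 [ 480. -300.]
   [639 296] z27 [ 440. -337.] z60 [ 458. -306.]
   [573 338] z27 [ 395. -284.] z60 [ 417. -258.]
   [499 347] z27 [ 385. -211.] z60 [ 408. -193.]
   [447 292] z27 [ 449. -154.] z60 [ 465. -141.]
   [444 278] z27 [ 464. -150.] z60 [ 479. -138.]
   [536 203] z27 [ 535. -226.] z60 [ 542. -206.]
blob 15425
   [  0 198] z27 [551. 249.] z60 [557. 219.]
   [ 58 195] z27 [553. 199.] z60 [559. 174.]
   [145 234] z27 [515. 130.] z60 [525. 112.]
   [114 316] z27 [432. 175.] z60 [450. 153.]
   [ 98 341] z27 [404. 196.] z60 [425. 172.]
   [  0 307] z27 [445. 281.] z60 [462. 248.]
blob 22796
   [396   0] z27 [695. -94.] z60 [686. -88.]
   [396 102] z27 [623. -97.] z60 [621. -91.]
   [384 167] z27 [571. -89.] z60 [574. -83.]
   [280 175] z27 [566.   2.] z60 [570.  -2.]
   [262 113] z27 [618.  14.] z60 [616.   9.]
   [248   0] z27 [698.  18.] z60 [688.  12.]
```

Request:
step_arm(
  increments=[
    [[-1, 0, 12, 41, 0, 0, 0], [-1, 0, 12, 82, 0, 0, 0], [-1, 0, 12, 123, 0, 0, 0], [-1, 0, 12, 160, 0, 0, 0], [-1, 0, 12, 180, 0, 0, 0], [-1, 10, 12, 180, 0, 0, 0], [-1, 25, 12, 180, 0, 0, 0], [-1, 38, 12, 180, 0, 0, 0], [-1, 50, 12, 180, 0, 0, 0], [-1, 50, 12, 180, 0, 0, 0]],
  ],
)

```text
t: 9.78
eef_pos: [0.584, -0.0423, -0.0093]
tool_rot: [-0.001, 1.0, -0.01, 0.002]
contact_force: [1.2, 1.1, 0.6]
gripper_width: 0.002
grasp_force: 0.0
```

Request:
step_arm(
  increments=[
    [[-1, 4, 0, 0, 0, 0, 0], [-1, 8, 0, 0, 0, 0, 0], [-1, 11, 0, 0, 0, 0, 0], [-1, 11, 0, 0, 0, 0, 0]],
  ],
)

```text
t: 10.12
eef_pos: [0.5899, -0.044, -0.0104]
tool_rot: [-0.0, 1.0, -0.011, -0.0]
contact_force: [-2.3, 0.4, 1.7]
gripper_width: 0.001
grasp_force: 1.1
```

Request:
step_arm(
  increments=[
    [[-1, 3, 0, 0, 0, 0, 0], [-1, 6, 0, 0, 0, 0, 0], [-1, 9, 0, 0, 0, 0, 0], [-1, 9, 0, 0, 0, 0, 0]],
  ],
)

```text
t: 10.45
eef_pos: [0.592, -0.0443, -0.0118]
tool_rot: [0.0, 1.0, -0.011, -0.007]
contact_force: [-17.4, 2.0, 12.1]
gripper_width: -0.001
grasp_force: 8.8
```

Request:
step_arm(
  increments=[
    [[-1, -30, 0, 0, 0, 0, 0], [-1, -35, 0, -41, 0, 0, 0], [-1, -35, 0, -82, 0, 0, 0], [-1, -40, 0, -123, 0, 0, 0], [-0.3, -70, -40, -130, 0, 0, 0], [-0.3, -85, -75, -130, 0, 0, 7], [-0.3, -100, -115, -130, 0, 0, 14], [-0.3, -115, -155, -130, 0, 0, 21], [-0.3, -130, -195, -130, 0, 0, 27], [-0.3, -131, -204, -130, 0, 0, 27]],
  ],
)

```text
t: 11.28
eef_pos: [0.472, 0.1652, 0.12]
tool_rot: [-0.001, 0.969, -0.246, 0.001]
contact_force: [0.8, 0.5, 0.8]
gripper_width: 0.348
grasp_force: 0.0
```

```bash
python3 blue.py; python3 go.py 461 163 9 -28.7
```

```text
[0.4705 0.1722 0.1202] t 11.33
blob 13125
   [185 180] z27 [557. 235.] z60 [555. 222.]
   [240 177] z27 [539. 198.] z60 [540. 189.]
   [322 179] z27 [509. 145.] z60 [513. 143.]
   [330 183] z27 [504. 142.] z60 [508. 140.]
   [332 242] z27 [462. 162.] z60 [472. 158.]
   [325 321] z27 [403. 200.] z60 [420. 191.]
   [221 320] z27 [446. 277.] z60 [457. 259.]
   [195 275] z27 [490. 273.] z60 [496. 255.]
at [470.5 172.2 120.2] yaw -27.9 t 11.33
[-4.0, 13.2, 111.2, -0.3, 0.0, 0.8]
```

Request:
step_arm(
  increments=[
    [[-0.3, -5, 10, 30, 0, 0, 1], [-0.3, -5, 10, 50, 0, 0, 1], [-0.3, -5, 10, 50, 0, 0, 1], [-0.3, -5, 10, 50, 0, 0, 1]],
  ],
)

```text
t: 11.67
eef_pos: [0.4635, 0.1558, 0.0692]
tool_rot: [0.0, 0.968, -0.253, -0.0]
contact_force: [1.0, 0.2, -0.0]
gripper_width: 0.35
grasp_force: 0.0
```

```bash
python3 blue.py; python3 go.py 461 166 9 -28.7
```

```text
[0.4645 0.1562 0.0701] t 11.72
blob 22887
   [315 182] z27 [507. 136.] z60 [511. 133.]
   [320 278] z27 [450. 165.] z60 [463. 157.]
   [314 353] z27 [402. 197.] z60 [422. 185.]
   [212 358] z27 [434. 262.] z60 [449. 240.]
   [181 350] z27 [450. 277.] z60 [463. 252.]
   [142 308] z27 [490. 280.] z60 [497. 255.]
   [121 185] z27 [562. 239.] z60 [558. 221.]
   [130 181] z27 [561. 233.] z60 [557. 215.]
at [464.5 156.2  70.1] yaw -29.3 t 11.72
[-7.9, -6.8, 61.1, -0.1, -0.0, -0.6]
```

View pics/cur.png

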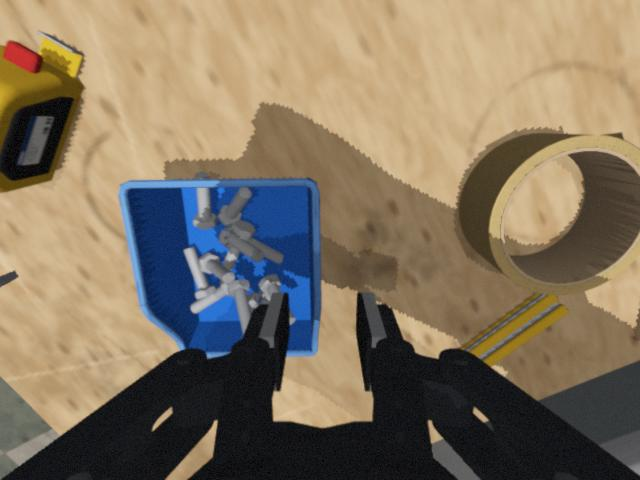

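The wrist view shows the bolts bin square in the frame: back rim (121–318, row 183), right wall at columns 306–320, and bolts crowded at rows 240–320. The rear right at rows 185–230 is free, so I grip the right wall there.

Request:
step_arm(
  increments=[
    [[-0.5, 14, -4, 0, 0, 0, -0.6], [-0.5, 14, -4, 10, 0, 0, -0.6], [-0.5, 14, -4, 30, 0, 0, -0.6], [-0.5, 14, -4, 45, 0, 0, -0.6], [-0.5, 14, -4, 60, 0, 0, -0.6], [-0.5, 14, -4, 60, 0, 0, -0.6], [-0.5, 14, -4, 60, 0, 0, -0.6]],
  ],
)

```text
t: 12.3
eef_pos: [0.4776, 0.1526, 0.0093]
tool_rot: [0.0, 0.969, -0.248, -0.0]
contact_force: [-1.4, 0.4, 0.4]
gripper_width: 0.25
grasp_force: 0.0
```

Request:
step_arm(
  increments=[
    [[-1, 0, 0, 0, 0, 0, 0], [-1, 0, 0, 0, 0, 0, 0], [-1, 0, 0, 0, 0, 0, 0], [-1, 0, 0, 0, 0, 0, 0]],
  ],
  force=30,
)

```text
t: 12.63
eef_pos: [0.4785, 0.153, 0.0104]
tool_rot: [-0.001, 0.969, -0.248, 0.001]
contact_force: [-1.6, -1.2, 5.1]
gripper_width: 0.029
grasp_force: 30.6
```

```bash
python3 go.py 480 150 11 -28.7
```

```text
at [478.5 153.   10.4] yaw -28.7 t 12.63
[2.7, 1.9, -0.6, -0.1, -0.1, 0.0]
```

Request:
step_arm(
  increments=[
    [[-1, 14, 5, 0, 0, 0, -4], [-1, 29, 10, 0, 0, 0, -8], [-1, 44, 16, 0, 0, 0, -12], [-1, 58, 21, 0, 0, 0, -16], [-1, 73, 26, 0, 0, 0, -20], [-1, 88, 32, 0, 0, 0, -24], [-1, 102, 37, 0, 0, 0, -27.4], [-1, 116, 42, 0, 0, 0, -27.4], [-1, 116, 42, 0, 0, 0, -27.4]],
  ],
)

```text
t: 13.38
eef_pos: [0.5616, 0.0591, 0.0104]
tool_rot: [-0.0, 1.0, -0.012, 0.001]
contact_force: [0.4, -1.9, 6.9]
gripper_width: 0.023
grasp_force: 32.2
```

```bash
python3 blue.py; python3 go.py 595 32.5 10 -1.3
```

```text
[0.5613 0.0591 0.0104] t 13.43
blob 30078
   [313 223] z27 [599.  62.] z60 [607.  61.]
   [328 264] z27 [578.  55.] z60 [591.  56.]
   [331 393] z27 [504.  55.] z60 [533.  55.]
   [323 427] z27 [482.  60.] z60 [515.  59.]
   [102 420] z27 [491. 180.] z60 [522. 154.]
   [ 92 413] z27 [495. 184.] z60 [526. 158.]
   [ 85 401] z27 [503. 186.] z60 [532. 159.]
   [ 50 269] z27 [579. 186.] z60 [592. 159.]
   [ 51 252] z27 [588. 184.] z60 [599. 157.]
   [145 225] z27 [600. 138.] z60 [608. 121.]
blob 29781
   [555   0] z27 [683. -32.] z60 [674. -14.]
   [639 132] z27 [634. -75.] z60 [636. -48.]
   [639 205] z27 [603. -83.] z60 [611. -54.]
   [449 216] z27 [600.   0.] z60 [609.  12.]
   [437 179] z27 [617.   7.] z60 [622.  17.]
   [443   0] z27 [685.  10.] z60 [675.  20.]
at [561.3  59.1  10.4] yaw -1.4 t 13.43
[34.3, 25.8, 0.5, -0.0, -0.2, -0.1]
```

Request:
step_arm(
  increments=[
    [[-1, 7, 10, 0, 0, 0, 0], [-1, 14, 20, 0, 0, 0, 0], [-1, 20, 30, 0, 0, 0, 0], [-1, 26, 30.5, 0, 0, 0, 0], [-1, 26, 30.5, 0, 0, 0, 0], [-0.6, 26, 30.5, 0, 0, 0, 0], [-0.6, 26, 30.5, 0, 0, 0, 0], [-0.6, 26, 30.5, -30, 0, 0, 0], [-0.6, 26, 30.5, -70, 0, 0, 0], [-1, 26, 30.5, -105, 0, 0, 0]],
  ],
)

```text
t: 14.27
eef_pos: [0.5842, 0.0291, 0.1154]
tool_rot: [-0.0, 1.0, -0.011, -0.001]
contact_force: [0.7, -0.7, 0.3]
gripper_width: 0.072
grasp_force: 0.0
```

Request:
step_arm(
  increments=[
    [[-1, -40, 0, -10, 0, 0, 0], [-1, -80, -20, -20, 0, 0, 0], [-1, -105, -45, -50, 0, 0, 0], [-1, -105, -45, -50, 0, 0, 0], [-1, -105, -45, -50, 0, 0, 0]],
  ],
)

```text
t: 14.68
eef_pos: [0.4805, 0.0785, 0.1665]
tool_rot: [-0.0, 1.0, -0.009, 0.002]
contact_force: [0.7, 0.4, -0.0]
gripper_width: 0.003
grasp_force: 0.0
```

```bash
python3 blue.py
```

```text
[0.4812 0.0769 0.1654] t 14.73
blob 4995
   [628 310] z27 [ 384. -215.] z60 [ 402. -184.]
   [607 291] z27 [ 404. -191.] z60 [ 421. -163.]
   [565 235] z27 [ 461. -142.] z60 [ 471. -119.]
   [639 179] z27 [ 510. -195.] z60 [ 515. -166.]
   [639 307] z27 [ 387. -224.] z60 [ 405. -193.]
blob 22454
   [391  31] z27 [629.  22.] z60 [621.  28.]
   [391 138] z27 [549.  19.] z60 [550.  25.]
   [379 198] z27 [498.  27.] z60 [505.  32.]
   [374 202] z27 [495.  32.] z60 [502.  36.]
   [276 204] z27 [495. 119.] z60 [502. 115.]
   [257 137] z27 [552. 132.] z60 [553. 126.]
   [250  38] z27 [626. 132.] z60 [619. 126.]
   [272  33] z27 [629. 114.] z60 [622. 110.]
   [378  28] z27 [631.  32.] z60 [623.  37.]
blob 7149
   [562   0] z27 [ 645. -104.] z60 [636. -85.]
   [534  60] z27 [605. -91.] z60 [601. -73.]
   [433  70] z27 [601. -12.] z60 [596.  -3.]
   [415  67] z27 [603.   2.] z60 [598.  10.]
   [414   0] z27 [648.   6.] z60 [639.  13.]
```

Request:
step_arm(
  increments=[
    [[-1, -13, 1, 41, 0, 0, 0], [-1, -13, 1, 82, 0, 0, 0], [-1, -13, 1, 123, 0, 0, 0], [-1, -13, 1, 160, 0, 0, 0], [-1, -13, 1, 176, 0, 0, 0], [-1, -5, 1, 176, 0, 0, 0], [-1, 5, 1, 176, 0, 0, 0], [-1, 17, 1, 176, 0, 0, 0], [-1, 29, 1, 176, 0, 0, 0], [-1, 41, 1, 176, 0, 0, 0]],
  ],
)

```text
t: 15.57
eef_pos: [0.5241, 0.0738, -0.0103]
tool_rot: [-0.0, 1.0, -0.012, 0.001]
contact_force: [-0.9, -0.1, -1.1]
gripper_width: -0.001
grasp_force: 0.9
```

```bash
python3 blue.py|grep -v " 1[0-9]:"; python3 go.py 595 75 -11 -1.3
```

```text
[ 0.5274  0.074  -0.0098] t 15.62
blob 96137
   [639 113] z27 [604. -41.] z60 [604. -14.]
   [429 295] z27 [534.  28.] z60 [551.  38.]
   [303 304] z27 [531.  81.] z60 [548.  79.]
   [215 305] z27 [532. 119.] z60 [549. 107.]
   [206 300] z27 [534. 122.] z60 [551. 110.]
   [142 205] z27 [576. 142.] z60 [582. 125.]
   [125 169] z27 [589. 146.] z60 [593. 128.]
   [90  0] z27 [644. 146.] z60 [634. 128.]
   [570   0] z27 [640. -10.] z60 [631.   9.]
   [639  13] z27 [635. -33.] z60 [628.  -8.]
at [527.4  74.   -9.8] yaw -1.4 t 15.62
[67.5, -2.7, 1.6, -0.1, -0.3, -0.1]
```

Request:
step_arm(
  increments=[
    [[-1, -8, 0, 0, 0, 0, 0], [-1, -8, -12, 0, 0, 0, 0], [-1, 3, -12, 0, 0, 0, 0], [-1, 13, -12, 0, 0, 0, 0], [-1, 23, -11, 0, 0, 0, 0], [-1, 30, -11, 0, 0, 0, 0], [-1, 30, -11, 0, 0, 0, 0]],
  ],
)

```text
t: 16.2
eef_pos: [0.5536, 0.0848, -0.0114]
tool_rot: [-0.0, 1.0, -0.012, 0.001]
contact_force: [1.3, 0.8, -0.6]
gripper_width: 0.0
grasp_force: 0.0
```

```bash
python3 blue.py
```

```text
[ 0.5531  0.0846 -0.0115] t 16.25
blob 95431
   [639   0] z27 [668. -20.] z60 [660.   4.]
   [639 204] z27 [601. -38.] z60 [609.  -9.]
   [460 297] z27 [563.  26.] z60 [580.  40.]
   [250 301] z27 [563. 115.] z60 [580. 107.]
   [242 296] z27 [566. 118.] z60 [582. 109.]
   [196 203] z27 [606. 132.] z60 [612. 120.]
   [183 163] z27 [621. 135.] z60 [624. 122.]
   [158   0] z27 [673. 135.] z60 [663. 122.]
```

Request:
step_arm(
  increments=[
    [[-1, 0, 6, 0, 0, 0, 0], [-1, 12, 6, 0, 0, 0, 0], [-1, 24, 6, 0, 0, 0, 0], [-1, 34, 6, 0, 0, 0, 0], [-1, 40, 6, 0, 0, 0, 0], [-1, 44, 6, 0, 0, 0, 0], [-1, 47, 6, 0, 0, 0, 0], [-1, 47, 6, 0, 0, 0, 0]],
  ],
)

```text
t: 16.92
eef_pos: [0.5965, 0.0772, -0.0122]
tool_rot: [0.001, 1.0, -0.011, -0.002]
contact_force: [-5.1, -0.6, 2.9]
gripper_width: -0.0
grasp_force: 3.0
```

```bash
python3 blue.py
```

```text
[ 0.5965  0.0772 -0.0121] t 16.97
blob 69285
   [639 304] z27 [602. -55.] z60 [620. -23.]
   [512 312] z27 [599.  -4.] z60 [618.  16.]
   [233 300] z27 [607. 114.] z60 [624. 104.]
   [224 294] z27 [610. 117.] z60 [626. 107.]
   [171 191] z27 [654. 133.] z60 [659. 119.]
   [162 161] z27 [665. 134.] z60 [668. 120.]
   [156 110] z27 [682. 133.] z60 [681. 119.]
   [633 107] z27 [679. -33.] z60 [679.  -7.]
   [639 199] z27 [646. -44.] z60 [654. -15.]
```

Request:
step_arm(
  increments=[
    [[-1, -25, 0, 0, 0, 0, 0], [-1, -35, 0, -40, 0, 0, 0], [-1, -35, 0, -80, 0, 0, 0], [-1, -40, 10, -118, 0, 0, 3], [-0.4, -50, 48, -122, 0, 0, 10], [-0.4, -60, 88, -122, 0, 0, 17], [-0.4, -70, 128, -122, 0, 0, 24], [-0.4, -80, 168, -122, 0, 0, 31], [-0.4, -90, 208, -122, 0, 0, 38], [-0.4, -100, 248, -122, 0, 0, 45]],
  ],
)

```text
t: 17.8
eef_pos: [0.4929, -0.17, 0.111]
tool_rot: [-0.0, 0.918, -0.396, 0.001]
contact_force: [0.6, -1.1, 0.5]
gripper_width: 0.3
grasp_force: 0.0
```

```bash
python3 go.py 455 -265 85 -46.4
```

```text
at [ 492.9 -170.   111. ] yaw -46.6 t 17.8
[43.0, 92.9, 26.0, -0.1, -0.1, -0.2]
```

Request:
step_arm(
  increments=[
    [[-0.4, 18, 37, 0, 0, 0, 0], [-0.4, 36, 74, 10, 0, 0, 0], [-0.4, 43, 93, 26, 0, 0, 0], [-0.4, 43, 93, 26, 0, 0, 0], [-0.4, 43, 93, 26, 0, 0, 0]],
  ],
)

```text
t: 18.22
eef_pos: [0.4546, -0.2645, 0.0839]
tool_rot: [0.0, 0.919, -0.394, -0.0]
contact_force: [0.4, 1.6, -0.4]
gripper_width: 0.296
grasp_force: 0.0
```

```bash
python3 blue.py; python3 go.py 442 -277.6 9 -46.4
```

```text
[ 0.456  -0.2631  0.0845] t 18.27
blob 21741
   [187 198] z27 [ 543. -229.] z60 [ 538. -242.]
   [235 191] z27 [ 523. -254.] z60 [ 521. -263.]
   [336 194] z27 [ 474. -298.] z60 [ 479. -301.]
   [361 203] z27 [ 458. -305.] z60 [ 465. -307.]
   [359 284] z27 [ 417. -263.] z60 [ 430. -271.]
   [342 357] z27 [ 384. -211.] z60 [ 402. -227.]
   [221 354] z27 [ 452. -150.] z60 [ 460. -175.]
   [193 305] z27 [ 492. -169.] z60 [ 495. -191.]
   [184 207] z27 [ 540. -222.] z60 [ 536. -237.]
at [ 456.  -263.1   84.5] yaw -46.3 t 18.27
[0.8, 20.1, 75.5, -0.0, -0.0, 0.1]
```

View pics/cur.png

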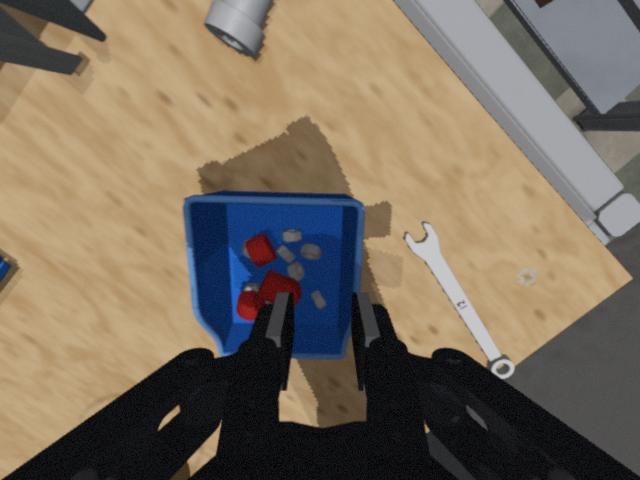

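The knobs bin is square in the frame: back rim (187–361, row 200), right wall at columns 350–362, and the rear right corner at rows 210–270 free of contents. Grip there.

Request:
step_arm(
  increments=[
    [[-0.5, 1, 20, 0, 0, 0, 0], [-0.5, 1, 20, 20, 0, 0, 0], [-0.5, 1, 20, 40, 0, 0, 0], [-0.5, 1, 20, 60, 0, 0, 0], [-0.5, 1, 20, 75, 0, 0, 0], [-0.5, 1, 20, 75, 0, 0, 0], [-1, 1, 20, 75, 0, 0, 0], [-1, 1, 20, 75, 0, 0, 0], [-1, 1, 20, 75, 0, 0, 0], [-1, 1, 20, 75, 0, 0, 0]],
  ],
  force=30,
)

```text
t: 19.1
eef_pos: [0.4439, -0.2775, 0.0109]
tool_rot: [-0.0, 0.92, -0.393, 0.002]
contact_force: [1.4, 1.9, 2.8]
gripper_width: 0.025
grasp_force: 29.9
```

```bash
python3 go.py 535 -200 10 -1.3  588 -209 10 -1.3
```

```text
at [ 443.9 -277.5   10.9] yaw -46.2 t 19.1
[7.0, -119.4, 1.1, -0.1, -0.2, -44.9]
[50.2, -151.4, 1.3, -0.1, -0.2, -44.9]
```

Request:
step_arm(
  increments=[
    [[-1, 1, -15, 0, 0, 0, -5.6], [-1, 2, -30, 0, 0, 0, -11.2], [-1, 3, -45, 0, 0, 0, -16.8], [-1, 4, -60, 0, 0, 0, -22.4], [-1, 5, -75, 0, 0, 0, -28], [-1, 6, -90, 0, 0, 0, -33.6], [-1, 7, -105, 0, 0, 0, -39.2], [-1, 7, -119, 0, 0, 0, -44.9], [-1, 28, -136, 0, 0, 0, -44.9], [-1, 28, -136, 0, 0, 0, -44.9]],
  ],
)

```text
t: 19.93
eef_pos: [0.5639, -0.2041, 0.0111]
tool_rot: [0.0, 1.0, -0.011, 0.002]
contact_force: [1.5, -2.6, 5.9]
gripper_width: 0.024
grasp_force: 31.5
```

```bash
python3 blue.py; python3 go.py 612 -209 10 -1.3
```

```text
[ 0.5625 -0.2045  0.0108] t 19.98
blob 35904
   [315 223] z27 [ 601. -202.] z60 [ 609. -203.]
   [327 257] z27 [ 584. -207.] z60 [ 596. -207.]
   [329 401] z27 [ 501. -207.] z60 [ 530. -207.]
   [324 427] z27 [ 484. -204.] z60 [ 517. -204.]
   [104 419] z27 [493. -84.] z60 [ 524. -110.]
   [ 90 408] z27 [501. -78.] z60 [ 530. -105.]
   [ 50 264] z27 [584. -77.] z60 [ 596. -104.]
   [ 52 249] z27 [591. -80.] z60 [ 602. -106.]
   [151 223] z27 [ 602. -127.] z60 [ 611. -144.]
blob 14876
   [40  0] z27 [ 690. -101.] z60 [ 680. -123.]
   [ 89 178] z27 [ 623. -104.] z60 [ 627. -125.]
   [ 90 198] z27 [ 614. -102.] z60 [ 620. -124.]
   [ 62 222] z27 [604. -88.] z60 [ 612. -112.]
   [  0 226] z27 [602. -60.] z60 [611. -90.]
   [0 0] z27 [690. -86.] z60 [ 680. -111.]
at [ 562.5 -204.5   10.8] yaw -1.3 t 19.98
[49.5, 3.4, 1.1, 0.1, -0.3, -0.0]
```

Request:
step_arm(
  increments=[
    [[-1, 12, 1, 0, 0, 0, 0], [-1, 24, 1, 0, 0, 0, 0], [-1, 36, 1, 0, 0, 0, 0], [-1, 48, 1, 0, 0, 0, 0], [-1, 48, 1, 0, 0, 0, 0], [-0.75, 48, 1, 0, 0, 0, 0], [-0.75, 48, 1, 0, 0, 0, 0], [-0.7, 48, 1, -30, 0, 0, 0], [-0.7, 48, 1, -70, 0, 0, 0], [-1, 20, -25, -110, 0, 0, 0]],
  ],
)

```text
t: 20.82
eef_pos: [0.5895, -0.1904, 0.1118]
tool_rot: [0.001, 1.0, -0.015, 0.002]
contact_force: [0.8, -0.4, 1.5]
gripper_width: 0.022
grasp_force: 0.0
```

Request:
step_arm(
  increments=[
    [[-1, -35, -10, -10, 0, 0, 0], [-1, -70, -22, -20, 0, 0, 0], [-1, -88, -24, -20, 0, 0, 0], [-1, -88, -24, -20, 0, 0, 0], [-1, -88, -24, -20, 0, 0, 0]],
  ],
)

```text
t: 21.23
eef_pos: [0.4987, -0.1605, 0.1301]
tool_rot: [0.001, 1.0, -0.012, 0.0]
contact_force: [0.7, -0.4, 0.7]
gripper_width: 0.002
grasp_force: 0.0
```

```bash
python3 blue.py; python3 go.py 508 -160 -11 -1.3
```

```text
[ 0.4998 -0.1605  0.1299] t 21.28
blob 31046
   [397   0] z27 [ 656. -215.] z60 [ 646. -209.]
   [395 126] z27 [ 576. -217.] z60 [ 577. -210.]
   [379 199] z27 [ 522. -206.] z60 [ 529. -201.]
   [263 204] z27 [ 521. -115.] z60 [ 527. -121.]
   [240 132] z27 [ 575. -102.] z60 [ 575. -109.]
   [229   6] z27 [ 655. -103.] z60 [ 646. -110.]
   [234   0] z27 [ 658. -106.] z60 [ 649. -113.]
blob 15773
   [212   0] z27 [659. -92.] z60 [ 649. -100.]
   [222  65] z27 [620. -94.] z60 [ 615. -102.]
   [222  83] z27 [608. -93.] z60 [ 605. -101.]
   [216  89] z27 [605. -88.] z60 [601. -97.]
   [99 97] z27 [601.  -4.] z60 [598. -23.]
   [ 0 89] z27 [607.  63.] z60 [603.  36.]
   [0 0] z27 [660.  46.] z60 [650.  21.]
at [ 499.8 -160.5  129.9] yaw -1.4 t 21.28
[8.0, -0.8, 140.9, 0.0, -0.1, -0.1]
```

Request:
step_arm(
  increments=[
    [[-1, 0, -3, 41, 0, 0, 0], [-1, 0, -3, 82, 0, 0, 0], [-1, 0, -3, 120, 0, 0, 0], [-1, 0, -3, 141, 0, 0, 0], [-1, 8, -3, 141, 0, 0, 0], [-1, 18, -3, 141, 0, 0, 0], [-1, 30, -3, 141, 0, 0, 0], [-1, 42, -3, 141, 0, 0, 0], [-1, 54, -3, 141, 0, 0, 0], [-1, 54, -3, 141, 0, 0, 0]],
  ],
)

```text
t: 22.12
eef_pos: [0.5595, -0.1585, -0.0089]
tool_rot: [0.0, 1.0, -0.012, 0.004]
contact_force: [1.0, -0.7, 0.3]
gripper_width: 0.0
grasp_force: 0.0
```

```bash
python3 blue.py
```

```text
[ 0.5577 -0.1585 -0.0093] t 22.17
blob 122680
   [528   0] z27 [ 676. -230.] z60 [ 667. -214.]
   [500 172] z27 [ 620. -229.] z60 [ 624. -213.]
   [433 291] z27 [ 570. -207.] z60 [ 586. -196.]
   [227 296] z27 [ 570. -119.] z60 [ 586. -129.]
   [  0 227] z27 [603. -32.] z60 [611. -63.]
   [0 0] z27 [680. -56.] z60 [670. -81.]
```

Request:
step_arm(
  increments=[
    [[-1, 10, 0, 0, 0, 0, 0], [-1, 20, 0, 0, 0, 0, 0], [-1, 27, 0, 0, 0, 0, 0], [-1, 32, 0, 0, 0, 0, 0], [-1, 36, 0, 0, 0, 0, 0], [-1, 38, 0, 0, 0, 0, 0], [-1, 38, 0, 0, 0, 0, 0]],
  ],
)

```text
t: 22.75
eef_pos: [0.592, -0.1592, -0.0116]
tool_rot: [-0.0, 1.0, -0.012, 0.0]
contact_force: [-2.5, 0.5, 1.5]
gripper_width: 0.004
grasp_force: 1.0
```

```bash
python3 blue.py; python3 go.py 560 -160 170 -1.3 684 -250 84 -1.3
```

```text
[ 0.592  -0.1592 -0.0115] t 22.8
blob 78096
   [521 107] z27 [ 676. -232.] z60 [ 675. -215.]
   [513 160] z27 [ 657. -232.] z60 [ 661. -215.]
   [504 187] z27 [ 647. -230.] z60 [ 653. -214.]
   [437 297] z27 [ 602. -208.] z60 [ 619. -197.]
   [  0 308] z27 [601. -26.] z60 [618. -59.]
   [  0 107] z27 [680. -49.] z60 [678. -76.]
at [ 592.  -159.2  -11.5] yaw -1.4 t 22.8
[-31.8, 1.6, -181.6, -0.0, -0.0, -0.1]
[94.2, 88.6, -95.5, -0.0, -0.0, -0.1]
```

Request:
step_arm(
  increments=[
    [[-1, -25, 0, 0, 0, 0, 0], [-1, -30, 0, -40, 0, 0, 0], [-1, -30, 0, -80, 0, 0, 0], [-1, -30, 0, -120, 0, 0, 0], [-1, -25, 5, -160, 0, 0, 0], [0, 0, 30, -180, 0, 0, 0], [0, 33, 53, -180, 0, 0, 0], [0, 66, 77, -180, 0, 0, 0], [0, 96, 90, -175, 0, 0, 0], [0, 96, 90, -170, 0, 0, 0]],
  ],
)

```text
t: 23.63
eef_pos: [0.6903, -0.2555, 0.1579]
tool_rot: [0.001, 1.0, -0.014, 0.003]
contact_force: [-0.7, 0.2, -0.2]
gripper_width: 0.5
grasp_force: 0.0
```

```bash
python3 go.py 686 -250 83 -1.3
```

```text
at [ 690.3 -255.5  157.9] yaw -1.6 t 23.63
[-4.9, -5.5, 74.8, 0.1, -0.3, -0.3]
```

Request:
step_arm(
  increments=[
    [[0, -2, -1, 38, 0, 0, 0], [0, -2, -1, 75, 0, 0, 0], [0, -2, -1, 75, 0, 0, 0], [0, -2, -1, 75, 0, 0, 0], [-1, -2, -1, 75, 0, 0, 0], [-1, -2, -1, 75, 0, 0, 0], [-1, -2, -1, 75, 0, 0, 0], [-1, -2, -1, 75, 0, 0, 0]],
  ],
  force=30,
)

```text
t: 24.3
eef_pos: [0.6855, -0.2509, 0.0869]
tool_rot: [0.001, 1.0, -0.012, 0.003]
contact_force: [-0.5, 0.0, 7.1]
gripper_width: 0.13
grasp_force: 32.9
```

Request:
step_arm(
  increments=[
    [[-1, 0, -8, 0, 0, 0, 0], [-1, 0, -16, 0, 0, 0, 0], [-1, 0, -24, 0, 0, 0, 0], [-1, 0, -32, 0, 0, 0, 0], [-1, 0, -40, 0, 0, 0, 0], [-1, 0, -46, 0, 0, 0, 0], [-1, 0, -50, 0, 0, 0, 0], [-1, 0, -54, 0, 0, 0, 0], [-1, 0, -54, 0, 0, 0, 0]],
  ],
)

```text
t: 25.05
eef_pos: [0.6865, -0.1991, 0.0868]
tool_rot: [0.002, 1.0, -0.012, 0.003]
contact_force: [-0.7, -3.5, 6.5]
gripper_width: 0.136
grasp_force: 33.0
```

Request:
step_arm(
  increments=[
    [[-1, 0, -3, 0, 0, 0, 0], [-1, 0, -6, 0, 0, 0, 0], [-1, 0, -9, 0, 0, 0, 0], [-1, 0, -9, 0, 0, 0, 0], [-1, 0, -9, 0, 0, 0, 0]],
  ],
)

```text
t: 25.47
eef_pos: [0.6867, -0.1921, 0.0868]
tool_rot: [0.003, 1.0, -0.013, 0.003]
contact_force: [1.2, -6.9, 7.2]
gripper_width: 0.13
grasp_force: 33.0
```

Request:
step_arm(
  increments=[
    [[-1, 0, -3, 0, 0, 0, 0], [-1, 0, -6, 0, 0, 0, 0], [-1, 0, -8, 0, 0, 0, 0], [-1, 0, -8, 0, 0, 0, 0], [-1, 0, -8, 0, 0, 0, 0]],
  ],
)

```text
t: 25.88
eef_pos: [0.6868, -0.1843, 0.0868]
tool_rot: [0.003, 1.0, -0.013, 0.003]
contact_force: [-0.4, -6.6, 5.9]
gripper_width: 0.131
grasp_force: 33.0
```

```bash
python3 - <<'E'
from station import bot
from h import *
o=bot.get_obs();print(o["eef_pos"],o["contact_force"])
for n in("scene","side"):
    c=bot.read_camera(n);pickle.dump(c,open(n+".pkl","wb"))
E
python3 blue.py scene
```

```text
[ 0.68677244 -0.18425506  0.08680799] [-0.43532318 -6.57031809  5.89939821]
[ 0.6868 -0.1842  0.0868] t 26.03
blob 4106
   [388 246] z27 [ 603. -163.] z60 [ 555. -126.]
   [385 254] z27 [ 572. -132.] z60 [525. -96.]
   [289 280] z27 [576. 138.] z60 [529. 161.]
   [278 270] z27 [629. 142.] z60 [579. 164.]
   [273 242] z27 [765.  93.] z60 [708. 118.]
   [369 220] z27 [ 757. -205.] z60 [ 701. -166.]
   [381 230] z27 [ 688. -200.] z60 [ 636. -161.]
blob 1252
   [188 116] z27 [2082.  -73.] z60 [1963.  -41.]
   [189 128] z27 [1889.  -20.] z60 [1779.   10.]
   [172 137] z27 [1797.   80.] z60 [1691.  106.]
   [130 140] z27 [1844.  244.] z60 [1736.  262.]
   [126 124] z27 [2094.  212.] z60 [1974.  231.]
   [138 115] z27 [2221.  130.] z60 [2095.  153.]
   [181 112] z27 [2169.  -65.] z60 [2046.  -33.]
```

Request:
step_arm(
  increments=[
    [[-1, 0, -2, 0, 0, 0, 0], [-1, 0, -4, 0, 0, 0, 0], [-1, 0, -4, 0, 0, 0, 0], [-1, 0, -4, 0, 0, 0, 0]],
  ],
)

```text
t: 26.37
eef_pos: [0.6868, -0.1833, 0.0868]
tool_rot: [0.004, 1.0, -0.014, 0.003]
contact_force: [1.3, -12.2, 5.3]
gripper_width: 0.131
grasp_force: 33.2
```

Request:
step_arm(
  increments=[
    [[-1, 0, -2, 0, 0, 0, 0], [-1, 0, -4, 0, 0, 0, 0], [-1, 0, -4, 0, 0, 0, 0], [-1, 0, -4, 0, 0, 0, 0]],
  ],
)

```text
t: 26.7
eef_pos: [0.6869, -0.1831, 0.0868]
tool_rot: [0.006, 1.0, -0.015, 0.003]
contact_force: [1.6, -18.3, 3.6]
gripper_width: 0.13
grasp_force: 34.0
```

Request:
step_arm(
  increments=[
    [[-1, 0, 7, 0, 0, 0, 0], [-1, 0, 7, 0, 0, 0, 0], [-0.5, 0, 7, 0, 0, 0, 0], [-0.5, 0, 7, 0, 0, 0, 0], [-0.4, 0, 7, -30, 0, 0, 0], [-0.4, 0, 7, -70, 0, 0, 0], [-1, -25, -20, -85, 0, 0, 0], [-1, -55, -40, -85, 0, 0, 0], [-1, -85, -50, -85, 0, 0, 0], [-1, -120, -58, -85, 0, 0, 0]],
  ],
)

```text
t: 27.53
eef_pos: [0.5664, -0.1075, 0.1692]
tool_rot: [-0.001, 1.0, -0.01, 0.001]
contact_force: [-0.3, -0.9, 0.9]
gripper_width: 0.0
grasp_force: 0.0
```

```bash
python3 blue.py; python3 go.py 560 -118 -11 -1.3
```

```text
[ 0.5568 -0.1066  0.1671] t 27.58
blob 27663
   [403  93] z27 [ 670. -176.] z60 [ 667. -169.]
   [384 177] z27 [ 602. -163.] z60 [ 606. -157.]
   [ 55 179] z27 [605. 124.] z60 [610. 100.]
   [  0 125] z27 [650. 158.] z60 [650. 130.]
   [ 0 89] z27 [678. 149.] z60 [674. 122.]
   [345  85] z27 [ 677. -129.] z60 [ 674. -127.]
at [ 556.8 -106.6  167.1] yaw -1.1 t 27.58
[5.0, 11.5, 178.0, -0.0, 0.5, 0.2]
```

Request:
step_arm(
  increments=[
    [[-1, 0, 11, 41, 0, 0, 0], [-1, 0, 11, 82, 0, 0, 0], [-1, 0, 11, 123, 0, 0, 0], [-1, 0, 11, 160, 0, 0, 0], [-1, 0, 11, 178, 0, 0, 0], [-1, 20, 11, 178, 0, 0, 0], [-1, 30, 11, 178, 0, 0, 0], [-1, 34, 11, 178, 0, 0, 0], [-1, 38, 11, 178, 0, 0, 0], [-1, 38, 11, 178, 0, 0, 0]],
  ],
)

```text
t: 28.42
eef_pos: [0.5931, -0.1208, -0.0122]
tool_rot: [-0.001, 1.0, -0.012, -0.011]
contact_force: [-23.7, 2.9, 6.5]
gripper_width: -0.001
grasp_force: 12.0
```

Request:
step_arm(
  increments=[
    [[-1, -20, 0, 0, 0, 0, 0], [-1, -20, -35, 0, 0, 0, 0], [-1, -20, -70, 0, 0, 0, 0], [-1, -18, -101, 0, 0, 0, 0], [-1, -18, -101, 0, 0, 0, 0], [-1, -8, -101, 0, 0, 0, 0], [-1, -3, -101, 0, 0, 0, 0], [-1, 1, -101, 0, 0, 0, 0], [-1, 1, -101, 0, 0, 0, 0]],
  ],
)

```text
t: 29.17
eef_pos: [0.5942, -0.0187, -0.0114]
tool_rot: [-0.0, 1.0, -0.011, -0.013]
contact_force: [-34.1, 7.8, 21.2]
gripper_width: -0.003
grasp_force: 17.0
```

Request:
step_arm(
  increments=[
    [[-1, -20, 0, 0, 0, 0, 0], [-1, -20, -35, 0, 0, 0, 0], [-1, -20, -70, 0, 0, 0, 0], [-1, -18, -100, 0, 0, 0, 0], [-1, -18, -100, 0, 0, 0, 0], [-1, -8, -100, 0, 0, 0, 0], [-1, -3, -100, 0, 0, 0, 0], [-1, 1, -100, 0, 0, 0, 0], [-1, 1, -100, 0, 0, 0, 0]],
  ],
)

```text
t: 29.92
eef_pos: [0.5964, 0.0815, -0.0111]
tool_rot: [0.001, 1.0, -0.01, -0.014]
contact_force: [-39.6, 9.2, 27.1]
gripper_width: 0.001
grasp_force: 19.7
```

Request:
step_arm(
  increments=[
    [[-1, -25, 0, 0, 0, 0, 0], [-1, -35, 10, -30, 0, 0, 0], [-1, -45, 40, -70, 0, 0, 0], [-1, -45, 70, -110, 0, 0, 0], [-1, -45, 100, -150, 0, 0, 0], [-1, -45, 130, -185, 0, 0, 0], [-1, -45, 150, -185, 0, 0, 0], [-1, -45, 150, -185, 0, 0, 0], [-1, -45, 150, -185, 0, 0, 0]],
  ],
)

```text
t: 30.67
eef_pos: [0.5644, -0.0757, 0.1783]
tool_rot: [0.001, 1.0, -0.016, 0.003]
contact_force: [0.9, 0.1, -0.4]
gripper_width: 0.003
grasp_force: 0.0
```

```bash
python3 blue.py
python3 - <<'E'
from h import *
# carriage/tab black blob in wrist view at rail
c=pickle.load(open("w.pkl","rb"));im=c["image"][:260].max(2)
k,l,s,ce=cv2.connectedComponentsWithStats((im<50).astype(np.uint8))
for i in range(1,k):
    if s[i,4]>300:
        x,y,w,h,a=s[i];print(s[i],[(plane(c,(u,y+h*.3),.103)*1000).round(0)[:2].tolist() for u in(x,x+w)])
E
python3 tab.py
```

```text
[ 0.5635 -0.0729  0.1767] t 30.72
blob 32594
   [442  75] z27 [ 681. -180.] z60 [ 677. -170.]
   [440 105] z27 [ 658. -180.] z60 [ 656. -170.]
   [414 171] z27 [ 603. -161.] z60 [ 607. -152.]
   [ 95 176] z27 [607. 126.] z60 [611. 105.]
   [ 43 113] z27 [661. 157.] z60 [659. 133.]
   [33 78] z27 [688. 157.] z60 [683. 133.]
[ 49   0  71  19 862] [[716.0, 82.0], [715.0, 40.0]]
[ 448    7   79   78 3161] [[697.0, -158.0], [695.0, -206.0]]
[ 522   71   63   48 2473] [[664.0, -208.0], [662.0, -247.0]]
[ 231   77   65   65 1576] [[664.0, -20.0], [663.0, -63.0]]
[ 15  78  33  46 682] [[670.0, 116.0], [669.0, 95.0]]
[217 115  31  32 548] [[647.0, -9.0], [646.0, -30.0]]
then [ 47   4  15  25 230] [384.97391304 207.13913043]
now [ 42   5  15  26 231] [379.82683983 208.39393939]
[ 0.56284579 -0.07105082  0.17565437] [ 1.00019409  0.64929797 -0.8646217 ] -0.001997306080417058 0.0
```

Request:
step_arm(
  increments=[
    [[-1, 25, 29, 0, 0, 0, 0], [-1, 51, 58, 0, 0, 0, 0], [-1, 76, 88, 0, 0, 0, 0], [-1, 101, 117, 0, 0, 0, 0], [-1, 127, 146, 0, 0, 0, 0], [-1, 127, 147, 0, 0, 0, 0], [-1, 127, 147, 40, 0, 0, 0], [-1, 127, 147, 80, 0, 0, 0], [-1, 127, 147, 87, 0, 0, 0], [-1, 127, 147, 87, 0, 0, 0]],
  ],
)

```text
t: 31.6
eef_pos: [0.6832, -0.2181, 0.0838]
tool_rot: [-0.001, 1.0, -0.011, -0.004]
contact_force: [0.2, 0.4, -0.6]
gripper_width: 0.002
grasp_force: 0.0
```

Request:
step_arm(
  increments=[
    [[-1, 0, -5, 0, 0, 0, 0], [-1, 0, -10, 0, 0, 0, 0], [-1, 0, -14, 0, 0, 0, 0], [-1, 0, -14, 0, 0, 0, 0]],
  ],
)

```text
t: 31.93
eef_pos: [0.6882, -0.2045, 0.0909]
tool_rot: [-0.0, 1.0, -0.011, 0.002]
contact_force: [0.4, -0.2, -0.5]
gripper_width: -0.001
grasp_force: 0.0
```

Request:
step_arm(
  increments=[
    [[-1, 0, -3, 0, 0, 0, 0], [-1, 0, -6, 0, 0, 0, 0], [-1, 0, -9, 0, 0, 0, 0], [-1, 0, -9, 0, 0, 0, 0]],
  ],
)

```text
t: 32.27
eef_pos: [0.6874, -0.2026, 0.0903]
tool_rot: [0.003, 1.0, -0.014, 0.002]
contact_force: [0.5, -7.9, 2.9]
gripper_width: 0.003
grasp_force: 3.9
```

Request:
step_arm(
  increments=[
    [[-1, 0, -3, 0, 0, 0, 0], [-1, 0, -6, 0, 0, 0, 0], [-1, 0, -7, 0, 0, 0, 0], [-1, 0, -7, 0, 0, 0, 0]],
  ],
)

```text
t: 32.6
eef_pos: [0.6874, -0.202, 0.0904]
tool_rot: [0.006, 1.0, -0.016, 0.002]
contact_force: [2.3, -18.3, 0.9]
gripper_width: -0.001
grasp_force: 9.0
```

Request:
step_arm(
  increments=[
    [[-1, 0, 15, 0, 0, 0, 0], [-1, 0, 25, 0, 0, 0, 0], [-1, 0, 25, -40, 0, 0, 0], [-1, 0, 25, -85, 0, 0, 0], [-1, -35, -5, -95, 0, 0, 0], [-1, -75, -35, -95, 0, 0, 0], [-1, -115, -70, -95, 0, 0, 0], [-1, -125, -105, -95, 0, 0, 0], [-1, -125, -118, -95, 0, 0, 0], [-1, -125, -118, -95, 0, 0, 0]],
  ],
)

```text
t: 33.43
eef_pos: [0.5626, -0.0614, 0.1842]
tool_rot: [-0.002, 1.0, -0.007, -0.0]
contact_force: [0.5, 0.3, 0.3]
gripper_width: -0.003
grasp_force: 0.0
```

```bash
python3 blue.py; python3 tab.py
```

```text
[ 0.5639 -0.0649  0.1842] t 33.48
blob 31180
   [60 72] z27 [686. 156.] z60 [682. 134.]
   [463  73] z27 [ 682. -181.] z60 [ 678. -170.]
   [455 117] z27 [ 647. -178.] z60 [ 646. -167.]
   [434 167] z27 [ 604. -164.] z60 [ 608. -154.]
   [229 170] z27 [604.  23.] z60 [608.  15.]
   [114 166] z27 [609. 127.] z60 [612. 108.]
   [ 71 107] z27 [659. 154.] z60 [657. 132.]
then [ 47   4  15  25 230] [384.97391304 207.13913043]
now [ 42   5  15  26 226] [379.31858407 208.4380531 ]
[ 0.56457019 -0.06776349  0.18404622] [0.4762585  0.14957996 0.46030529] -0.0018689777039493712 0.0
```

```bash
python3 -c "
from station import bot
print(bot.hand_in())"
```

```text
the job is handed in; nothing more can be done
None
```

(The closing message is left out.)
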